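Change the coasters at the window coffee ledge

ROBOT

A 7-joint arm with a two-finger parallel gripper is mounted at the origin on the work surface. World frame = base frame: x ahead of the robot, y to its left, z up, the work surface at z = 0. Lengths are in mm, angles in rad, forces in N, time in s.
With the tool pointing down it reaches from about 425 to 1025 mm from the base axis. Payload 9.4 kg.
Tool frame: the origin (TCP) lies at the very end of the fingers, on their centre line; the grasp point (between the pads) lies robot.hold_point_z behind it (robot.hold_point_z is the distance from the TCP to the grasp point, in mm); z points along the fingers, y is the direction in which the jaws open and shut (so a half turn about z gives the same grasp; the last joint's range is limited). The gripper opens to 93 mm and grips with 3 to 60 N. Pads are 15 mm wide; open, the fingers measure 128 mm over their backs; the gripper's body (75 mm by 188 mm) begins 65 mm behind the grasp point.
Start: joints at [-1.28, 0.599, -0.003, 1.599, 0.002, 0.943, -0.08], TCP at [260.688, 676.51, 218.618] pointing down, gripper open.
Joint ranges: [-2.57, 2.57], [-0.35, 1.97], [-1.29, 1.29], [0.11, 2.56], [-1.05, 4.19], [0.11, 1.86], [-2.63, 2.63]. Speed limits (rad/s): [2.22, 2.22, 3.01, 3.01, 3.14, 3.14, 3.14].

INTERFACE

Orientations are given as a unit quaternion [w, x, y, z].
In Python, from cell import robot, imaging gives the robot as it stands. The module is installed in compiled form; this text tells all that it offers.
- The arm moves only by the tool arm_command, never from a script. Its argument "commands" is a list of rows, each a list of 3 entries, a list of its own where there are three numbers: the turn, a rotation vector about the world's x, y, z in rad, then the shift along the world's x, y, z in mm, then the opening, from 0 (shut) to 1 (fully open). In form: [[[wx, wy, wz], [x, y, z], fingers], ...]. A call has 1 to 8 rows; each row is the pose to reach, as a shift and turn from the pose commanded when the call began; what a row does not reach only later rows make up. A row lasts 1/8 s, in which the tool goes at most 62.5 mm and 10.7 degrees, less where a joint would pass 70% of its speed; a pose out of reach is approached as far as the arm can. A call with a gripper value outside its range is refused whole. The fingers move at their own pace and stop on an object; "squeeze" is the grip in N (left out, the last holds). Time passes only in rows, so rows that repeat a pose let the fingers close. It gives the time, the measured TCP pose, the force and the opening at its end, in the units of the state.
- robot.sense(): the state, without advancing time (a new reading comes with each control period).
- imaging.grab_frame(name): name is "side" or "top"; returns the picture (400x640x3 uint8, red, green, blue); there is no depth.
- imaging.calibration(name): a dict with "mtx" (3x3 intrinsics, pixels), "R" (3x3) and "t" (3): a world point X has camera coordinates R X + t. Camera axes: x right, y down, z forward; pixel columns grow to the right and rows downward; lengths in mm; the calibration is good to about 2 mm. A picture is of the moment at which its call begins. calibration takes no time and is no camera call.
- robot.finish_job(): hands the job in, once; it reports no verdict.
The state is a dict: "time_s": time; "joints": joint angles; "dq": joint speeds; "effort": joint torques, N m; "position": TCP position; "eef_rot": TCP orientation; "force": force on the tool from outside, world axes, zero at the start; "torque": the same for the moment, N m; "width": finger opening in mm.
Only numpy, scipy, OpenCV 4.12 (cv2) and the standard library are available. Lean on these libraries where they do the work, as an engineer would, in place of code of your own. Each camera call takes 0.05 s, during which the arm holds its last target.

TASK

First push every used bamboo coaster lying on the ledge through the slot of the blue returns box, so that all of them drop right inside. Then pull each clean coaster up out of the steel drying rack and stand it, fully home, in a slot of the dark walnut coaster holder. The number of coasters varies; leave everything else on the ledge where it stands.

Things in the scene. Friction and masses are not known exactly. Their poses are not given: they have to be found in the camera images.
- returns_box: fixed blue returns box with steel front and clear closed roof, 315 x 150 x 138 mm. Origin on the ledge under the middle of the slot's outer face; +x points into the box, z up. Behind the 4 mm face (135 mm high) a slippery steel ramp falls from the slot at 28 degrees, 56 mm long, then a pit reaches to x = 200 mm, 142 mm wide, floor 4 mm above the ledge.
- shelf (a point): middle of the flat top of the returns box's deposit shelf, 95 mm above the ledge, axes as the box: a solid block in front of the slot, 110 mm deep (x, up to the face) and 150 mm wide (y). A coaster laid on it, long side along x, and pushed in past its middle tips onto the ramp inside and slides in, its tail rising a little.
- slot (a point): middle of the lower edge of the returns box's slot, on its outer face at shelf level (95 mm up); axes as the box: +x into the box. The slot is 66 mm wide (y) and 18 mm high (from 0 to 18 mm above this point). On the shelf, two guides 9 mm high flare from the slot's ends outward, to about 90 mm apart 34 mm in front of the face.
- drying_rack: fixed steel drying rack, 170 (x) x 84 (y) x 40 mm, origin at the middle of its underside, z up; two upright slots, at x = -37.5 and +37.5 mm, each 16 mm (x) x 64 mm (y), 34 mm deep (floor 6 mm, rim 40 mm above the ledge), in which clean coasters stand
- coaster_holder: fixed dark walnut coaster holder, 170 (x) x 84 (y) x 40 mm, origin at the middle of its underside, z up; two upright slots like the rack's: 16 mm (x) x 64 mm (y), 34 mm deep, floor 6 mm and rim 40 mm above the ledge; empty at first
- holder_slot0 (a point): middle of the floor of the holder's slot at its x = -37.5 mm; axes as the holder
- holder_slot1 (a point): the same for the slot at x = +37.5 mm
- used0: used bamboo coaster with brown coffee rings on top, 100 (x) x 60 (y) x 12 (z) mm lacquered slab of about 60 g, lying flat on the ledge. Origin at the middle of its underside. May be absent.
- used1: used bamboo coaster with brown coffee rings on top, 100 (x) x 60 (y) x 12 (z) mm lacquered slab of about 60 g, lying flat on the ledge. Origin at the middle of its underside. May be absent.
- used2: used bamboo coaster with brown coffee rings on top, 100 (x) x 60 (y) x 12 (z) mm lacquered slab of about 60 g, lying flat on the ledge. Origin at the middle of its underside. May be absent.
- used3: used bamboo coaster with brown coffee rings on top, 100 (x) x 60 (y) x 12 (z) mm lacquered slab of about 60 g, lying flat on the ledge. Origin at the middle of its underside. May be absent.
- clean0: clean bamboo coaster without rings, 12 (x) x 60 (y) x 100 (z) mm slab of about 60 g, standing on its short edge in a slot of the drying rack, z up, with about 65 mm showing above the rack. Origin at the middle of the slab (50 mm above its lower edge). May be absent.
- clean1: clean bamboo coaster without rings, 12 (x) x 60 (y) x 100 (z) mm slab of about 60 g, standing on its short edge in a slot of the drying rack, z up, with about 65 mm showing above the rack. Origin at the middle of the slab (50 mm above its lower edge). May be absent.
- moka_pot: stainless round stovetop moka pot, 100 mm wide, 200 mm tall, black handle towards +x; loose, not to be disturbed; origin at the middle of its underside
- espresso_cup: blue ceramic espresso cup, 64 mm wide, 58 mm tall; loose, not to be disturbed; origin at the middle of its underside
- tamper: round chrome tamper standing on its 58 mm base, 90 mm tall; loose, not to be disturbed; origin at the middle of its underside
- drip_tray: grey plastic drip tray insert with black ribs, 90 x 150 x 15 mm, lying flat; loose, not to be disturbed; origin at the middle of its underside
- sugar_jar: glass sugar jar with white cap, 76 mm wide, 110 mm tall; loose, not to be disturbed; origin at the middle of its underside
- coffee_tin: green coffee tin with pale label, 90 mm wide, 140 mm tall; loose, not to be disturbed; origin at the middle of its underside
Things that resemble listed ones, but are neither listed nor needed, are in the scene too. What is meant by the coaster_holder is not red, and is the larger of those in its own colour.

How it is judged:
By the outcome, as a careful person would: the job done as asked, in the order asked, and still so for the second after the job is handed in, with the robot touching nothing.
Of used0, used1, used2, used3 only 3 to 4 are there at a start; the rules pass over those that are not, and their reading is None.
Of clean0, clean1 only 1 to 2 are there at a start; the rules pass over those that are not, and their reading is None.
At some moment in a run one of used0, used1, used2, used3 may be knocked a few centimetres aside while the robot is not near it.
It also fails if it takes over 210 s, if anything falls off the work surface, if the arm or the gripper's body presses on something with over 40 N, if the wrist force passes 120 N, or if a joint passes its speed limit or range.

## Working session

There is one attempt and no reset: what is moved stays moved. The work goes in short steps, Python scripts to look and compute and a tool call to move; the robot and the scene stay as the last step left them, time stands still between calls to the robot, and variables do not carry over. Pictures are saved under pics/ and viewed, and the job is handed in when it is done.

Besides the shell and the picture viewer there is one more tool, called by a JSON object that holds its "op" and its "data". arm_command: Moves the arm, as the interface text tells. Its arguments: {"type":"object","properties":{"commands":{"type":"array"},"squeeze":{"type":"number"}},"required":["commands"]}

```bash
mkdir -p pics; python3 - <<'E'
from cell import robot, imaging
import cv2, numpy as np
print(robot.sense(), robot.hold_point_z)
for n in("side","top"):
    im=imaging.grab_frame(n); np.save(f"pics/{n}0.npy",im)
    cv2.imwrite(f"pics/{n}0.png",im[:,:,::-1])
    c=imaging.calibration(n); print(n,{k:np.round(v,4).tolist() for k,v in c.items()}, (-np.array(c['R']).T@np.array(c['t'])).round())
E
```

```text
{'time_s': 0.0, 'joints': array([-1.27968662,  0.60011746, -0.00256475,  1.60009731,  0.0018065 ,
        0.94290884, -0.07978533]), 'dq': array([ 1.69243070e-03, -1.38571696e-04,  3.35817851e-04, -1.36330466e-05,
       -5.20547030e-04, -1.27703752e-03, -8.11021921e-04]), 'effort': array([-6.41750485e-04, -7.65074873e+01,  1.49754290e+00, -2.52338183e+01,
       -5.22264722e-02,  1.69937778e-02,  1.29337773e-04]), 'position': array([260.52417677, 676.06454755, 217.77682904]), 'eef_rot': array([-7.34793989e-05,  1.82823348e-01,  9.83145482e-01, -7.60815320e-04]), 'force': array([-0.62797057,  0.11458239, -0.04078272]), 'torque': array([ 0.05170872, -0.02253776, -0.001633  ]), 'width': 93.04145428593529} 18.8
side {'mtx': [[374.2789, 0.0, 319.723], [0.0, 374.2789, 201.704], [0.0, 0.0, 1.0]], 'R': [[0.9845, -0.1749, 0.0151], [-0.1281, -0.7745, -0.6195], [0.12, 0.6079, -0.7849]], 't': [-521.0936, 116.1299, 1088.1866]} [ 397. -663.  934.]
top {'mtx': [[428.7666, 0.0, 319.5858], [0.0, 428.7666, 201.7694], [0.0, 0.0, 1.0]], 'R': [[-0.0291, -0.9996, -0.002], [-0.9923, 0.0291, -0.1206], [0.1206, -0.0015, -0.9927]], 't': [2.5756, 503.3355, 1464.3682]} [ 323.  -10. 1514.]
```

View pics/side0.png

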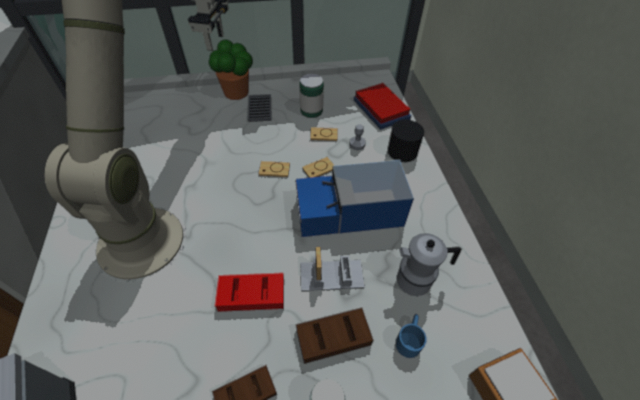

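View pics/top0.png

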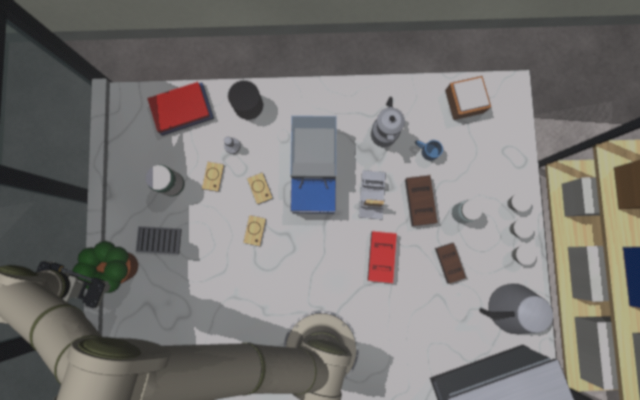

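```bash
python3 - <<'E'
import cv2
s=cv2.imread("pics/side0.png");t=cv2.imread("pics/top0.png")
cv2.imwrite("pics/c1.png",cv2.resize(s[110:370,200:460],None,fx=3,fy=2.3,interpolation=cv2.INTER_CUBIC)[:600])
cv2.imwrite("pics/c2.png",cv2.resize(t[100:300,190:480],None,fx=2.7,fy=2.7,interpolation=cv2.INTER_CUBIC))
E
```

```text
(no output)
```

View pics/c1.png

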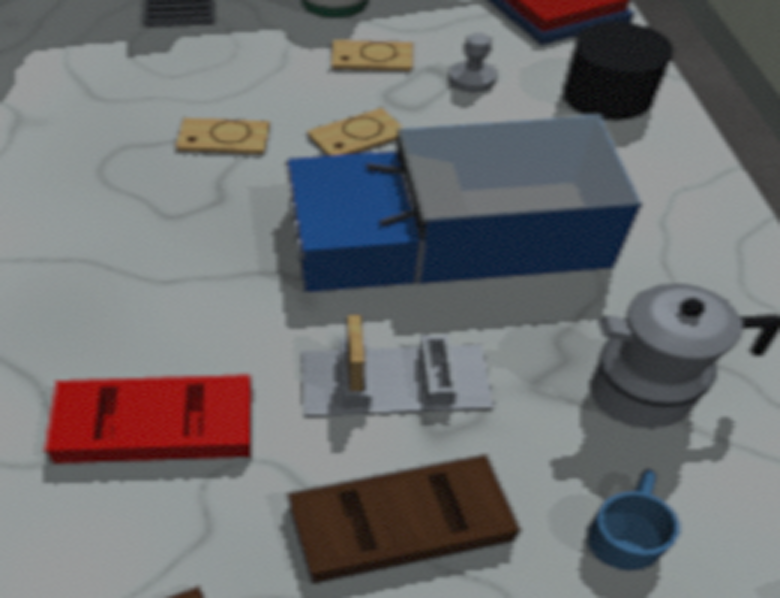

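View pics/c2.png

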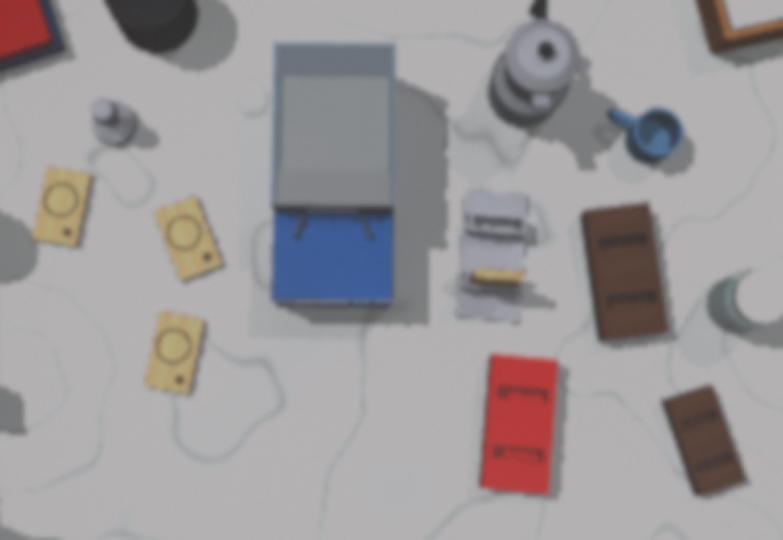

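```bash
cat > h.py <<'E'
import numpy as np, cv2
from cell import imaging, robot
C={n:{k:np.array(v,float) for k,v in imaging.calibration(n).items()} for n in("side","top")}
def ray(n,uv):
    c=C[n]; d=c['R'].T@np.linalg.solve(c['mtx'],np.array([uv[0],uv[1],1.])); o=-c['R'].T@c['t']; return o,d/np.linalg.norm(d)
def plane(n,uv,z):
    o,d=ray(n,uv); return (o+d*(z-o[2])/d[2])
def tri(a,b): # side uv, top uv
    o1,d1=ray("side",a);o2,d2=ray("top",b)
    A=np.stack([d1,-d2],1); s=np.linalg.lstsq(A,o2-o1,rcond=None)[0]
    p,q=o1+s[0]*d1,o2+s[1]*d2; return (p+q)/2,np.linalg.norm(p-q)
def proj(n,X):
    c=C[n]; p=c['mtx']@(c['R']@np.array(X,float)+c['t']); return p[:2]/p[2]
def grab(n,name=None):
    im=imaging.grab_frame(n)
    if name: cv2.imwrite(f"pics/{name}.png",im[:,:,::-1])
    return im
def blobs(im,kind,minA=40):
    hsv=cv2.cvtColor(im,cv2.COLOR_RGB2HSV)
    lo,hi={'bam':((14,70,90),(32,255,255)),'wal':((3,80,30),(16,255,120)),'blue':((105,120,50),(125,255,255))}[kind]
    m=cv2.inRange(hsv,np.array(lo),np.array(hi)); m=cv2.morphologyEx(m,cv2.MORPH_CLOSE,np.ones((5,5)))
    return m,[c for c in cv2.findContours(m,0,2)[0] if cv2.contourArea(c)>minA]
def rect_world(n,c,z):
    # contour to plane z then minAreaRect
    P=np.array([plane(n,p,z)[:2] for p in c.reshape(-1,2)],np.float32)
    r=cv2.minAreaRect(P); (cx,cy),(w,h),a=r
    if w<h: w,h,a=h,w,a+90
    a=(a+90)%180-90
    return np.round([cx,cy,w,h,a],1)
E
python3 - <<'E'
from h import *
ims={n:np.load(f"pics/{n}0.npy") for n in C}
for n in C:
  for k,z in(('bam',12),('wal',40),('blue',95)):
    m,cs=blobs(ims[n],k)
    for c in cs:
        (u,v),_,_=cv2.minAreaRect(c)
        print(n,k,np.round([u,v]),cv2.contourArea(c),rect_world(n,c,z))
E
```

```text
side bam [496. 369.] 182.0 [ 863.7 -499.6  140.4   65.9   42.5]
side bam [318. 257.] 65.0 [ 499.  -142.2   64.2   11.3   80.3]
side bam [274. 169.] 347.5 [410.9 217.   97.3  63.5 -13.6]
side bam [318. 168.] 333.0 [560.4 197.7  99.4  60.6  19.8]
side bam [324. 133.] 262.0 [607.5 365.2  92.9  64.1 -11.6]
side wal [244. 392.] 1203.0 [ 281.4 -462.8  121.1   66.4   16.5]
side wal [501. 378.] 586.0 [ 852.5 -527.3  145.9   72.9   11.1]
side wal [334. 334.] 2515.5 [ 497.1 -370.7  167.3   88.7    5. ]
side wal [ 11. 322.] 859.5 [-264.2 -197.1  185.9   47.7  -72.4]
side wal [232.  86.] 615.0 [286.2 676.5 189.3 132.2  85.1]
side blue [412. 339.] 579.0 [ 659.8 -428.1   80.4   53.7   31.4]
side blue [355. 202.] 3744.5 [625.4 -26.  323.5 205.3  -3.5]
top bam [574. 360.] 492.5 [ -56.5 -855.2  230.9   90.9   17.5]
top bam [254. 230.] 376.0 [411.8 219.3  93.   55.2 -13.1]
top bam [374. 202.] 43.0 [ 498.2 -204.    56.7   13.1   83.9]
top bam [259. 188.] 369.5 [560.6 199.4  94.8  54.9  19.4]
top bam [213. 176.] 369.0 [607.9 365.4  93.8  55.6 -11. ]
top bam [569. 170.] 370.5 [ 593.3 -902.1  153.6   65.1   88.3]
top bam [594. 270.] 8110.0 [ 268.9 -953.9  895.7  316.4   -6.8]
top wal [456. 276.] 62.0 [ 235.1 -466.5   46.5   19.4  -75.3]
top wal [101. 266.] 48.5 [302.1 740.   31.6  25.1 -20.7]
top wal [130. 270.] 159.5 [289.1 640.2  93.5  37.9 -13.6]
top wal [449. 257.] 224.0 [ 298.4 -447.    76.2   51.1   16.5]
top wal [421. 200.] 657.0 [ 497.6 -364.5  157.1   73.8    5. ]
top wal [627. 184.] 927.5 [  534.4 -1082.2   175.1    83.3    -6.8]
top wal [463. 106.] 146.5 [ 830.7 -532.3  157.1   82.6   55.4]
top blue [632. 277.] 640.5 [  221.3 -1023.2   187.3    45.8    -6.8]
top blue [313. 195.] 1199.5 [520.1   9.5 142.9 102.3  86.9]
```

```bash
python3 - <<'E'
from h import *
def crop(n,u0,v0,w,h,f,name):
    im=np.load(f"pics/{n}0.npy")[v0:v0+h,u0:u0+w,::-1]
    im=cv2.convertScaleAbs(im,alpha=1.3)
    b=cv2.resize(im,None,fx=f,fy=f,interpolation=cv2.INTER_CUBIC)
    for i in range(0,w,10):
        cv2.line(b,(i*f,0),(i*f,6),(0,255,0),1); cv2.putText(b,str(u0+i),(i*f,16),0,.33,(0,0,255),1)
    for i in range(0,h,10):
        cv2.line(b,(0,i*f),(6,i*f),(0,255,0),1); cv2.putText(b,str(v0+i),(8,i*f+4),0,.33,(0,0,255),1)
    return b
cv2.imwrite("pics/d1.png",crop("top",284,110,60,110,5,"")[:]) 
a=crop("top",350,165,90,70,7,"");cv2.imwrite("pics/d2.png",a)
b=crop("side",290,160,130,80,6,"");cv2.imwrite("pics/d3.png",b)
b=crop("side",292,240,90,125,4,"");cv2.imwrite("pics/d4.png",b)
E
```

```text
(no output)
```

View pics/d1.png

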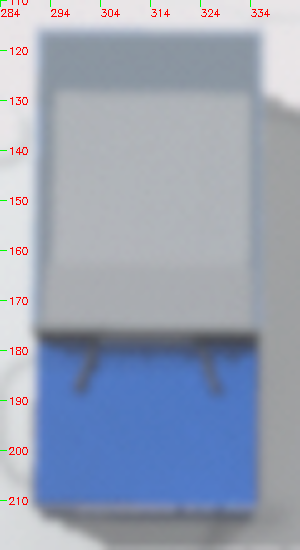

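View pics/d2.png

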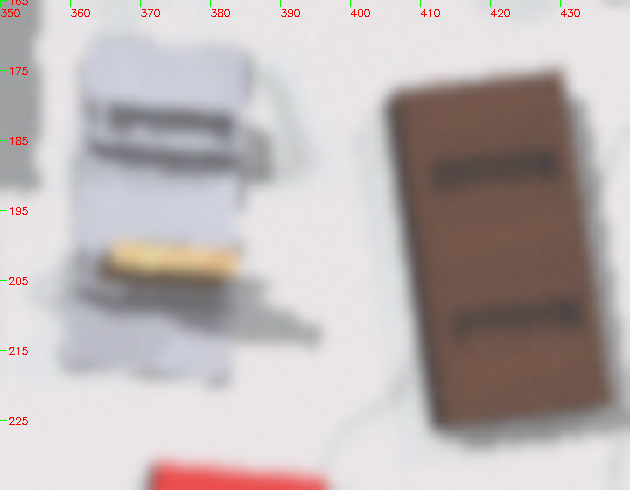

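View pics/d3.png

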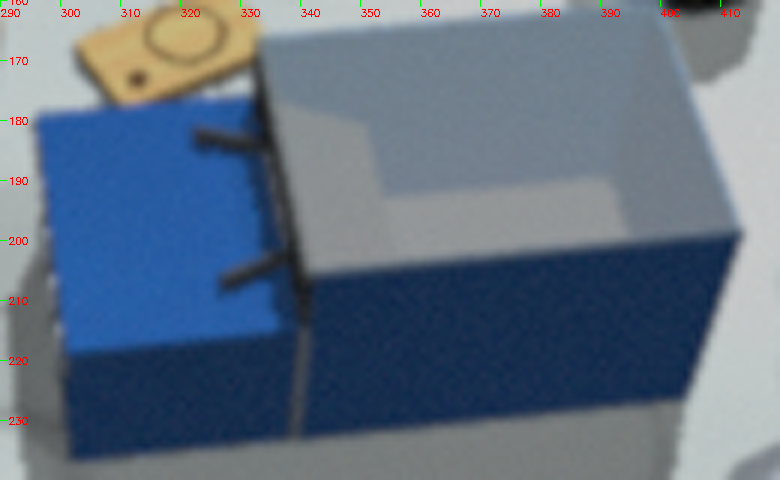

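View pics/d4.png

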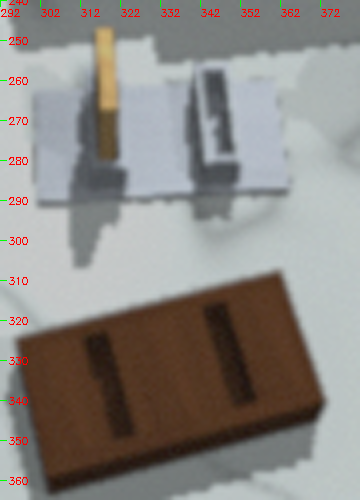

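```bash
python3 - <<'E'
from h import *
def T(l,a,b):
    p,e=tri(a,b); print(l,p.round(1),'gap',round(e,1))
T('shelf -x+y',(296,179.3),(291.3,210.8))
T('shelf -x-y',(301.5,219),(335,210.8))
T('box face top +y',(332.5,166),(291,176))
T('box face top -y',(341.2,205.5),(336,176.3))
T('box back top -y',(413,198.5),(336.3,116.5))
T('guide end +y',(322,182),(299.5,188.5))
T('guide end -y',(327,207.5),(327.5,188.5))
T('clean top +y',(316.5,247.5),(365.5,200.5))
T('clean top -y',(316.5,265.5),(383,203))
for l,a,b in [('h1',(296,324),(404.8,178.5)),('h2',(361.5,308),(429.3,175)),('h3',(372.5,341),(436.5,223)),('h4',(301.5,359),(411.5,226.5))]: T(l,a,b)
for l,a,b in [('s0+y',(315.5,323.5),(414.5,211.7)),('s0-y',(322.8,348.5),(432.5,208.3)),('s1+y',(344.5,316.5),(411.8,189.5)),('s1-y',(353,340.5),(429.5,187))]: T(l,a,b)
for l,a,b in [('rack',(297,289.5),(380.5,219.5)),('rack',(361,288),(385,174)),('r',(301,264),(358.5,217.5)),('r',(361,262),(362,172))]: T(l,a,b)
E
```

```text
shelf -x+y [469.2  82.9  94.6] gap 2.5
shelf -x-y [464.8 -62.5  92.1] gap 1.8
box face top +y [578.3  78.6 138.2] gap 1.8
box face top -y [573.1 -67.9 137.1] gap 1.6
box back top -y [773.8 -75.7 136.3] gap 0.4
guide end +y [542.6  53.5 101.9] gap 3.1
guide end -y [540.1 -39.8  98.8] gap 2.8
clean top +y [ 492.2 -164.6  101. ] gap 4.3
clean top -y [ 481.8 -220.9  110. ] gap 3.0
h1 [ 488.8 -322.3   80.2] gap 162.1
h2 [ 558.4 -365.4  160.3] gap 9.9
h3 [ 487.7 -411.   125.9] gap 157.9
h4 [ 416.7 -364.  -139.6] gap 1.4
s0+y [ 458.  -338.6   40.3] gap 0.3
s0-y [ 466.1 -400.5   43.9] gap 2.7
s1+y [ 533.3 -333.5   40.4] gap 4.3
s1-y [ 539.9 -394.5   43.6] gap 4.0
rack [ 432.3 -225.6    3.4] gap 9.7
rack [ 5.990e+02 -2.493e+02  5.000e-01] gap 2.2
r [ 448.2 -148.6   -3.1] gap 2.4
r [ 615.1 -168.5   -7.1] gap 7.4
```

```bash
python3 - <<'E'
from h import *
for l,s,t in [('tin top',(312,81),(161,179)),('tamper top',(359,130),(228,142)),('sugar?',(327,386),(474,209))]:
    print(l,tri(s,t)[0].round(), plane('top',t,140).round(),plane('top',t,90).round())
print(plane('side',(311,112),0),plane('side',(358,147),0),plane('top',(234,149),0))
print(plane('top',(374.3,201.8),106), plane('side',(316.5,256.5),106))
E
```

```text
tin top [583. 500. 143.] [580. 501. 140.] [589. 520.  90.]
tamper top [718. 298.  68.] [696. 283. 140.] [710. 294.  90.]
sugar? [ 451. -503.  154.] [ 452. -508.  140.] [ 457. -526.   90.]
[584.65685486 507.12689404   0.        ] [ 7.20006259e+02  2.85269861e+02 -1.13686838e-13] [707.97250646 291.34378586   0.        ]
[ 488.603406   -192.94006842  106.        ] [ 485.00473766 -193.75719498  106.        ]
```

{"op": "arm_command", "data": {"commands": [[[0, 0, 0.17], [60, -55, 10], 1], [[0, 0, 0.17], [110, -100, 10], 1], [[0, 0, 0.17], [160, -145, 10], 1], [[0, 0, 0.17], [210, -190, 10], 1], [[0, 0, 0.17], [260, -235, 10], 1], [[0, 0, 0.17], [310, -280, 10], 1], [[0, 0, 0.17], [340, -310, 10], 1], [[0, 0, 0.17], [340, -310, 10], 1]]}}

```text
time_s: 1.1
position: [603.9, 361.8, 228.1]
eef_rot: [0.0, 0.102, 0.995, -0.001]
force: [-0.1, 0.2, -0.6]
width: 92.9
```

```bash
python3 - <<'E'
from h import *
for n in C:
  im=grab(n,n+"1")
  for c in blobs(im,'bam')[1]:
    r=rect_world(n,c,12)
    if abs(r[2]-97)<15: print(n,r)
print(robot.sense()['position'])
E
```

```text
side [411.1 216.8  96.8  63.6 -13.3]
side [561.4 199.2  97.3  62.4  20.6]
side [607.2 363.7  95.   64.4 -13.9]
top [411.7 219.1  93.1  55.6 -13.1]
top [561.  200.1  93.6  56.1  19.1]
top [608.  366.5  93.8  57.5 -11.3]
[602.71553564 363.49478768 228.07653683]
```

View pics/top1.png

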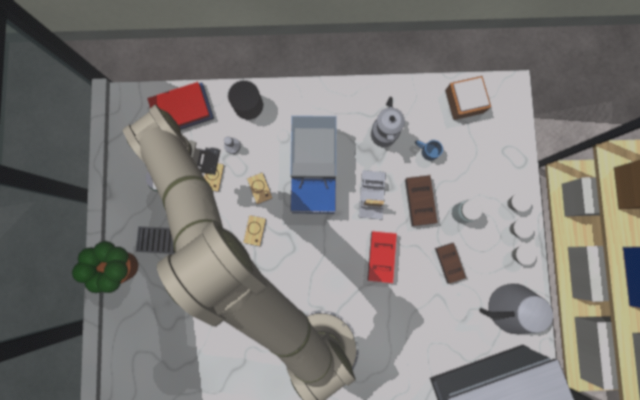

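View pics/side1.png

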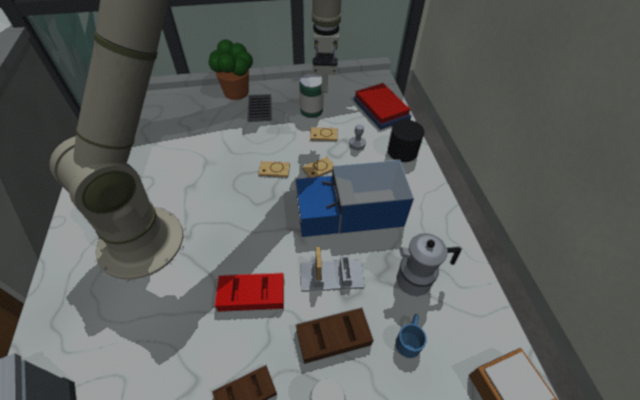

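{"op": "arm_command", "data": {"commands": [[[0, 0, 0], [34, -7, -30], 1], [[0, 0, 0], [34, -7, -80], 1], [[0, 0, 0], [34, -7, -125], 1], [[0, 0, 0], [34, -7, -150], 1], [[0, 0, 0], [34, -7, -170], 1], [[0, 0, 0], [34, -7, -180], 1], [[0, 0, 0], [34, -7, -180], 1], [[0, 0, 0], [34, -7, -180], 1]], "squeeze": 25}}

```text
time_s: 2.2
position: [635.2, 360.0, 49.7]
eef_rot: [0.001, 0.099, 0.995, 0.001]
force: [0.8, 0.3, 0.1]
width: 92.7
```

```bash
python3 - <<'E'
from h import *
a=grab("side","side2");b=grab("top","top2")
f=lambda i,u,v:cv2.resize(i[v:v+75,u:u+100,::-1],None,fx=4,fy=4,interpolation=cv2.INTER_CUBIC)
cv2.imwrite("pics/x2.png",np.hstack([f(a,275,75),f(b,150,125)]))
print(robot.sense()['position'],robot.sense()['force'])
E
```

```text
[635.24902274 359.77029922  49.77782209] [ 0.30939963 -0.11964802 -0.18056873]
```

View pics/x2.png

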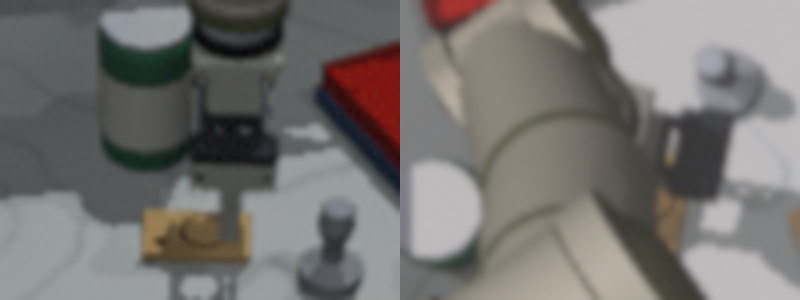

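{"op": "arm_command", "data": {"commands": [[[0, 0, 0], [0, 0, -12], 1], [[0, 0, 0], [0, 0, -24], 1], [[0, 0, 0], [0, 0, -36], 1], [[0, 0, 0], [0, 0, -45], 1], [[0, 0, 0], [0, 0, -46], 1], [[0, 0, 0], [0, 0, -46], 1]]}}

```text
time_s: 3.05
position: [634.8, 359.5, 2.6]
eef_rot: [0.0, 0.099, 0.995, 0.0]
force: [0.3, 0.1, 0.5]
width: 92.7
```

{"op": "arm_command", "data": {"commands": [[[0, 0, 0], [0, 0, 0], 0.5], [[0, 0, 0], [0, 0, 0], 0.5], [[0, 0, 0], [0, 0, 0], 0.5], [[0, 0, 0], [0, 0, 0], 0.5], [[0, 0, 0], [0, 0, 0], 0.5], [[0, 0, 0], [0, 0, 0], 0.5]]}}

```text
time_s: 3.8
position: [634.8, 359.6, 2.8]
eef_rot: [0.0, 0.099, 0.995, 0.0]
force: [-0.2, -0.3, 1.9]
width: 59.5
```

{"op": "arm_command", "data": {"commands": [[[0, 0, 0], [0, 0, 15], 0.5], [[0, 0, 0], [0, 0, 40], 0.5], [[0, 0, 0], [0, 0, 80], 0.5], [[0, 0, 0], [0, 0, 120], 0.5], [[0, 0, 0], [0, 0, 160], 0.5], [[0, 0, 0], [0, 0, 180], 0.5], [[0, 0, 0], [0, 0, 180], 0.5]]}}

```text
time_s: 4.68
position: [635.2, 359.8, 184.1]
eef_rot: [0.001, 0.099, 0.995, 0.001]
force: [0.3, -0.2, -1.8]
width: 59.8
```

```bash
python3 - <<'E'
from h import *
a=grab("side","side3")
f=lambda i,u,v:cv2.resize(i[v:v+110,u:u+100,::-1],None,fx=4,fy=4,interpolation=cv2.INTER_CUBIC)
cv2.imwrite("pics/x3.png",f(a,290,40))
E
```

```text
(no output)
```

View pics/x3.png

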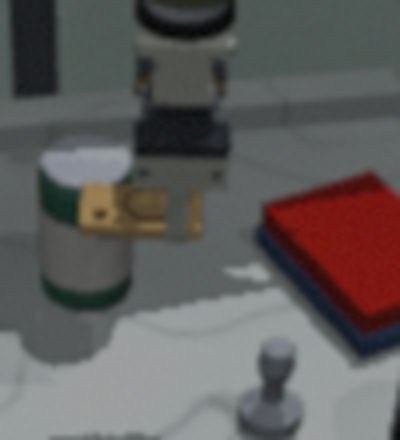

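{"op": "arm_command", "data": {"commands": [[[0, 0, 0.04], [-17, -58, 0], 0.5], [[0, 0, 0.08], [-34, -116, 0], 0.5], [[0, 0, 0.12], [-51, -174, 0], 0.5], [[0, 0, 0.164], [-69, -232, 0], 0.5], [[0, 0, 0.164], [-87, -290, 0], 0.5], [[0, 0, 0.164], [-100, -335, 0], 0.5], [[0, 0, 0.164], [-105.5, -352, 0], 0.5], [[0, 0, 0.164], [-105.5, -352, 0], 0.5]]}}

```text
time_s: 5.72
position: [528.6, 6.8, 181.7]
eef_rot: [-0.001, 0.018, 1.0, -0.0]
force: [0.7, 0.8, -0.3]
width: 60.1
```

{"op": "arm_command", "data": {"commands": [[[0, 0, 0], [0, 0, -20], 0.5], [[0, 0, 0], [0, 0, -40], 0.5], [[0, 0, 0], [0, 0, -55], 0.5], [[0, 0, 0], [0, 0, -65], 0.5], [[0, 0, 0], [0, 0, -72], 0.5], [[0, 0, 0], [0, 0, -72], 0.5], [[0, 0, 0], [0, 0, -72], 0.5]]}}

```text
time_s: 6.6
position: [529.5, 7.5, 111.0]
eef_rot: [0.0, 0.017, 1.0, 0.0]
force: [0.3, 0.4, -0.4]
width: 59.7
```

```bash
cat > cc.py <<'E'
from h import *
import sys
def cc(tag,su,sv,tu,tv,w=100,h=100):
    a=grab("side");b=grab("top")
    f=lambda i,u,v:cv2.resize(cv2.convertScaleAbs(i[v:v+h,u:u+w,::-1],alpha=1.4),None,fx=4,fy=4,interpolation=cv2.INTER_CUBIC)
    cv2.imwrite(f"pics/{tag}.png",np.hstack([f(a,su,sv),f(b,tu,tv)])); s=robot.sense(); print(s['time_s'],s['position'].round(1),s['force'].round(1),s['width'])
    return a,b
E
python3 -c "
from cc import *
cc('x4',270,130,265,140)"
```

```text
6.7 [529.5   7.5 111.1] [ 0.3 -0.2 -0.8] 59.48728920581865
```

View pics/x4.png

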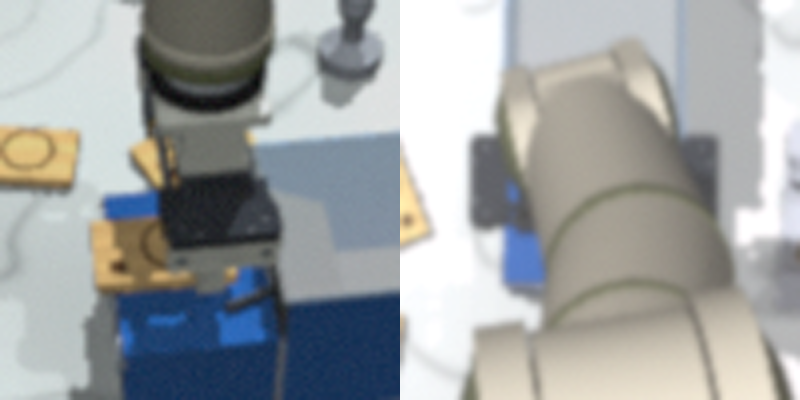

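Level and centred over the shelf, clear of the guides. Lower and release.

{"op": "arm_command", "data": {"commands": [[[0, 0, 0], [0, 0, -6], 0.5], [[0, 0, 0], [0, 0, -10], 0.5], [[0, 0, 0], [0, 0, -12], 0.5], [[0, 0, 0], [0, 0, -12], 0.5], [[0, 0, 0], [0, 0, -12], 0.5]]}}

```text
time_s: 7.32
position: [529.2, 7.5, 98.6]
eef_rot: [0.0, 0.017, 1.0, 0.0]
force: [0.0, 0.6, -0.3]
width: 60.0
```

{"op": "arm_command", "data": {"commands": [[[0, 0, 0], [0, 0, 0], 0.75], [[0, 0, 0], [0, 0, 0], 0.85], [[0, 0, 0], [0, 0, 0], 0.85], [[0, 0, 0], [0, 0, 20], 0.85], [[0, 0, 0], [0, 0, 50], 0.85], [[0, 0, 0], [-55, 2, 62], 0], [[0, 0, 0], [-95, 4, 62], 0], [[0, 0, 0], [-95, 4, 62], 0]]}}

```text
time_s: 8.32
position: [431.3, 11.2, 161.0]
eef_rot: [-0.001, 0.017, 1.0, -0.0]
force: [0.8, -0.3, -0.1]
width: 53.6
```

```bash
python3 -c "
from cc import *
a,b=cc('x5',270,130,265,140)
print(blobs(b,'bam')[1] and [rect_world('top',c,107) for c in blobs(b,'bam')[1]])
print([rect_world('side',c,107) for c in blobs(a,'bam')[1]])"
```

```text
8.425 [435.1  11.6 161. ] [ 0.9 -0.4  0.3] 45.68124160708752
[array([ -34.3, -801.6,  213.4,   85.4,   17.9]), array([406.1, 204.6,  87.1,  52.1, -13.1]), array([ 486.9, -191.7,   53.1,   13. ,   83.5]), array([545.6, 186.1,  88.8,  51.4,  19.4]), array([ 576.2, -844.3,  141. ,   61. ,   88.3]), array([ 272.3, -894.2,  839. ,  296.4,   -6.8])]
[array([ 815.9, -516.4,  126.6,   58.2,   42.8]), array([ 488.5, -195.8,   57.5,   10.1,   80.3]), array([501. ,   6.2,  96.8,  61. ,  -4. ]), array([381.6, 131.2,  54.1,  30.7,  79.5]), array([543.6, 109.1,  89.1,  54.4,  19.8])]
```

View pics/x5.png

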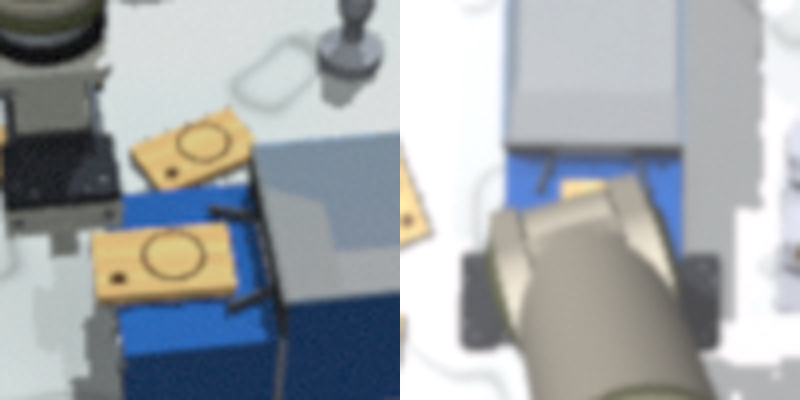

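{"op": "arm_command", "data": {"commands": [[[0, 0, 0], [-4, 0, -20], 0], [[0, 0, 0], [-4, 0, -45], 0], [[0, 0, 0], [-4, 0, -61], 0], [[0, 0, 0], [-4, 0, -61], 0], [[0, 0, 0], [10, 0, -61], 0], [[0, 0, 0], [20, -0.5, -61], 0], [[0, 0, 0], [30, -1, -61], 0], [[0, 0, 0], [40, -1, -61], 0]]}}

```text
time_s: 9.43
position: [475.1, 10.4, 99.9]
eef_rot: [0.0, 0.017, 1.0, 0.0]
force: [-0.4, 0.6, -0.7]
width: 0.2
```

```bash
python3 -c "
from cc import *
a,b=cc('x6',270,130,265,140)
print([rect_world('side',c,107) for c in blobs(a,'bam')[1]])"
```

```text
9.525 [475.7  10.6  99.8] [ 0.1 -0.7 -0.1] 0.47253921083036454
[array([ 815.9, -516.4,  126.6,   58.2,   42.8]), array([ 488.5, -195.8,   57.5,   10.1,   80.3]), array([530.4,   7.5,  84.1,  63. ,  -1.4]), array([408.6, 126.3,  85.6,  57.1, -13.1]), array([552.2, 111.3,  71.4,  53.3,  24.5])]
```

View pics/x6.png

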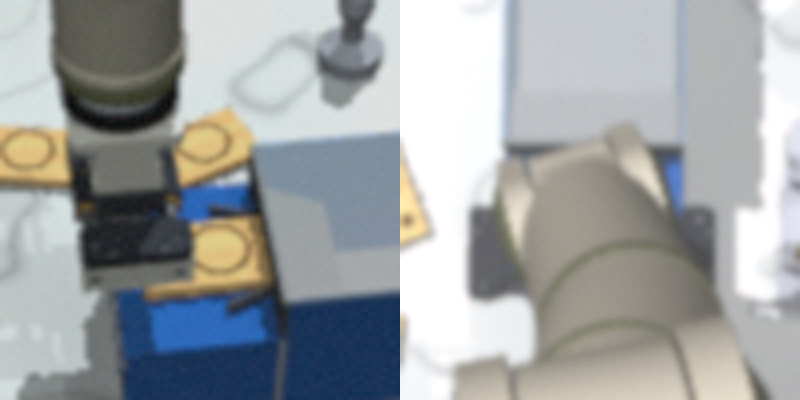

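{"op": "arm_command", "data": {"commands": [[[0, 0, 0], [10, -0.4, 0], 0], [[0, 0, 0], [20, -0.7, 0], 0], [[0, 0, 0], [30, -1, 0], 0], [[0, 0, 0], [40, -1.4, 0], 0], [[0, 0, 0], [52, -1.8, 0], 0], [[0, 0, 0], [64, -2.2, 0], 0], [[0, 0, 0], [76, -2.6, 0], 0], [[0, 0, 0], [82, -3, 0], 0]]}}

```text
time_s: 10.52
position: [557.1, 7.5, 99.6]
eef_rot: [0.0, 0.017, 1.0, 0.0]
force: [-1.1, -1.5, 0.8]
width: 0.3
```

```bash
python3 -c "
from cc import *
a,b=cc('x7',270,130,265,140)"
```

```text
10.625 [556.8   7.5  99.5] [-0.1 -0.1  0.2] 0.5338882821503094
```

View pics/x7.png

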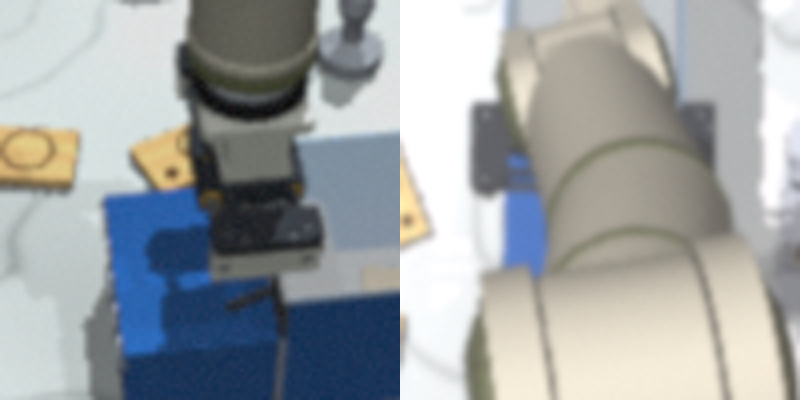

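{"op": "arm_command", "data": {"commands": [[[0, 0, 0], [-10, 0, 25], 0], [[0, 0, 0], [-10, 0, 70], 0], [[0, 0, 0.1], [-5, 30, 110], 0.5], [[0, 0, 0.2], [0, 80, 110], 1], [[0, 0, 0.3], [2, 130, 110], 1], [[0, 0, 0.375], [4.5, 175, 110], 1], [[0, 0, 0.375], [4.5, 191.5, 90], 1], [[0, 0, 0.375], [4.5, 191.5, 60], 1]]}}

```text
time_s: 11.62
position: [560.4, 199.9, 158.7]
eef_rot: [0.0, -0.17, 0.985, 0.0]
force: [0.5, -0.6, -1.4]
width: 55.3
```

```bash
python3 -c "
from cc import *
a,b=cc('x8',250,110,220,130)
for n,i in(('side',a),('top',b)):
  for c in blobs(i,'bam')[1]:
    r=rect_world(n,c,12)
    if abs(r[2]-97)<45 and r[1]>-100: print(n,r)
c=[x for x in blobs(a,'bam',10)[1]]
print([cv2.minAreaRect(x) for x in c if cv2.minAreaRect(x)[0][0]>330])
"
```

```text
11.725 [558.4 197.2 156.1] [-1.3  0.3  0. ] 63.60279782401465
side [410.8 216.8  97.3  63.6 -13.1]
side [560.4 197.7  99.4  60.6  19.8]
[((507.69305419921875, 372.7347106933594), (38.81178283691406, 46.50750732421875), 60.01836013793945)]
```

View pics/x8.png

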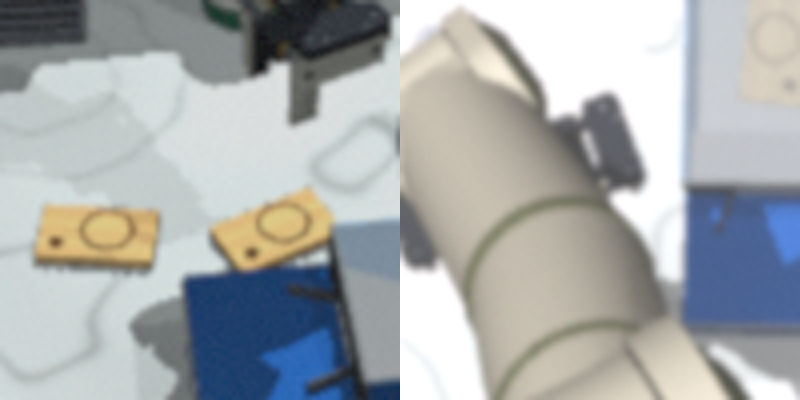

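{"op": "arm_command", "data": {"commands": [[[0, 0, 0], [0, 0, -50], 1], [[0, 0, 0], [0, 0, -95], 1], [[0, 0, 0], [0, 0, -120], 1], [[0, 0, 0], [0, 0, -138], 1], [[0, 0, 0], [0, 0, -150], 1], [[0, 0, 0], [0, 0, -156], 1], [[0, 0, 0], [0, 0, -156], 1]]}}

```text
time_s: 12.6
position: [560.9, 199.0, 3.8]
eef_rot: [0.0, -0.17, 0.985, 0.0]
force: [-0.4, 0.6, -0.1]
width: 92.9
```

{"op": "arm_command", "data": {"commands": [[[0, 0, 0], [0, 0, 0], 0.5], [[0, 0, 0], [0, 0, 0], 0.5], [[0, 0, 0], [0, 0, 0], 0.5], [[0, 0, 0], [0, 0, 0], 0.5], [[0, 0, 0], [0, 0, 0], 0.5], [[0, 0, 0], [0, 0, 0], 0.5]]}}

```text
time_s: 13.35
position: [560.8, 199.1, 3.8]
eef_rot: [0.0, -0.17, 0.985, 0.0]
force: [0.1, 0.6, 4.4]
width: 59.7
```

{"op": "arm_command", "data": {"commands": [[[0, 0, 0], [0, 0, 15], 0.5], [[0, 0, 0], [0, 0, 40], 0.5], [[0, 0, 0], [0, 0, 80], 0.5], [[0, 0, 0], [0, 0, 120], 0.5], [[0, 0, 0], [0, 0, 160], 0.5], [[0, 0, 0], [0, 0, 178], 0.5], [[0, 0, 0], [0, 0, 178], 0.5]]}}

```text
time_s: 14.22
position: [561.3, 199.0, 183.7]
eef_rot: [0.002, -0.17, 0.986, 0.0]
force: [-0.9, 0.2, -1.6]
width: 59.6
```

{"op": "arm_command", "data": {"commands": [[[0, 0, -0.1], [-12, -50, 0], 0.5], [[0, 0, -0.2], [-24, -100, 0], 0.5], [[0, 0, -0.3], [-38, -150, 0], 0.5], [[0, 0, -0.375], [-46.7, -185, 0], 0.5], [[0, 0, -0.375], [-46.7, -190.8, 0], 0.5], [[0, 0, -0.375], [-46.7, -190.8, -20], 0.5], [[0, 0, -0.375], [-46.7, -190.8, -50], 0.5], [[0, 0, -0.375], [-46.7, -190.8, -65], 0.5]]}}

```text
time_s: 15.22
position: [513.4, 9.1, 114.9]
eef_rot: [-0.001, 0.016, 1.0, 0.0]
force: [-0.1, 0.4, -1.6]
width: 59.7
```

{"op": "arm_command", "data": {"commands": [[[0, 0, 0], [0, 0, -8], 0.5], [[0, 0, 0], [0, 0, -14], 0.5], [[0, 0, 0], [0, 0, -17], 0.5], [[0, 0, 0], [0, 0, -17], 0.5], [[0, 0, 0], [0, 0, -17], 0.5]]}}

```text
time_s: 15.85
position: [514.2, 8.2, 100.0]
eef_rot: [0.0, 0.017, 1.0, 0.0]
force: [-0.3, 0.1, -0.7]
width: 59.6
```

{"op": "arm_command", "data": {"commands": [[[0, 0, 0], [0, 0, 0], 0.75], [[0, 0, 0], [0, 0, 0], 0.85], [[0, 0, 0], [0, 0, 0], 0.85], [[0, 0, 0], [0, 0, 20], 0.85], [[0, 0, 0], [0, 0, 50], 0.85], [[0, 0, 0], [-45, 2, 62], 0], [[0, 0, 0], [-80, 3, 62], 0], [[0, 0, 0], [-80, 3, 62], 0]]}}

```text
time_s: 16.85
position: [431.5, 10.9, 162.0]
eef_rot: [-0.001, 0.017, 1.0, -0.0]
force: [0.6, -0.4, -0.4]
width: 53.5
```

```bash
python3 -c "
from cc import *
a,b=cc('x9',270,130,265,140)
print([rect_world('side',c,107) for c in blobs(a,'bam')[1]])"
```

```text
16.95 [434.7  11.3 161.9] [-1.1  0.   1. ] 45.494355962710195
[array([ 815.7, -516.1,  126.6,   59. ,   42.8]), array([ 488.5, -195.8,   57.5,   10.1,   80.3]), array([515.3,   5.7, 100.5,  62. ,  -1.8]), array([382.4, 131.6,  54.8,  31.8,  75.4])]
```

View pics/x9.png

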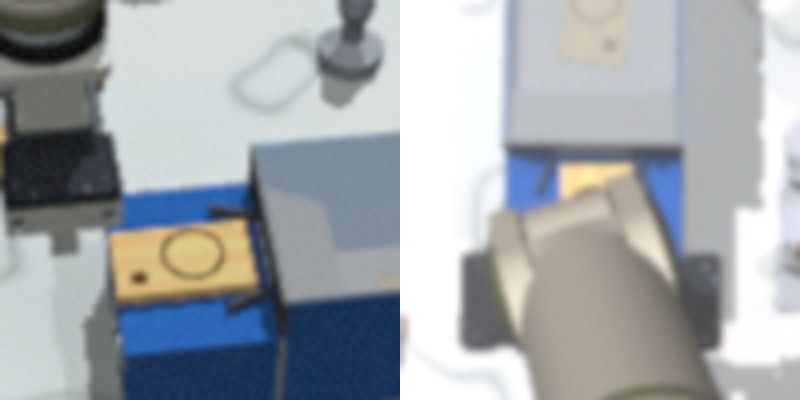

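{"op": "arm_command", "data": {"commands": [[[0, 0, 0], [0, 0, -25], 0], [[0, 0, 0], [0, 0, -50], 0], [[0, 0, 0], [0, 0, -62], 0], [[0, 0, 0], [4, 0, -62], 0], [[0, 0, 0], [16, -0.5, -62], 0], [[0, 0, 0], [28, -1, -62], 0], [[0, 0, 0], [38, -1.3, -62], 0], [[0, 0, 0], [48, -1.7, -62], 0]]}}

```text
time_s: 17.95
position: [482.9, 9.4, 99.9]
eef_rot: [0.0, 0.017, 1.0, 0.0]
force: [0.0, -0.5, 0.2]
width: 0.4
```

{"op": "arm_command", "data": {"commands": [[[0, 0, 0], [10, -0.4, 0], 0], [[0, 0, 0], [20, -0.7, 0], 0], [[0, 0, 0], [30, -1, 0], 0], [[0, 0, 0], [40, -1.4, 0], 0], [[0, 0, 0], [50, -1.8, 0], 0], [[0, 0, 0], [60, -2, 0], 0], [[0, 0, 0], [70, -2.2, 0], 0], [[0, 0, 0], [76, -2.4, 0], 0]]}}

```text
time_s: 18.95
position: [558.7, 7.1, 99.6]
eef_rot: [0.0, 0.017, 1.0, 0.0]
force: [-0.5, -0.7, -0.4]
width: 0.2
```

```bash
python3 -c "
from cc import *
a,b=cc('x10',270,130,265,140)"
```

```text
19.05 [558.7   7.1  99.6] [ 0.3  0.2 -0.5] 0.18807607795278342
```

View pics/x10.png

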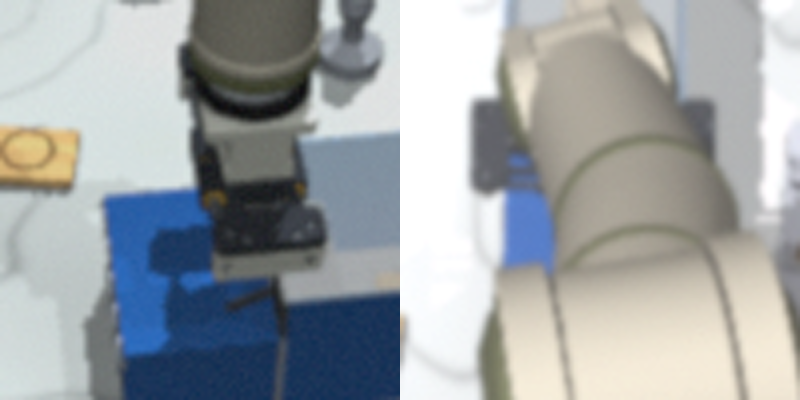

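{"op": "arm_command", "data": {"commands": [[[0, 0, 0], [-10, 0, 25], 0], [[0, 0, 0], [-10, 0, 70], 0], [[0, 0, -0.05], [-30, 40, 100], 0.5], [[0, 0, -0.1], [-60, 85, 100], 1], [[0, 0, -0.15], [-90, 130, 100], 1], [[0, 0, -0.194], [-120, 172, 100], 1], [[0, 0, -0.194], [-146.6, 211, 80], 1], [[0, 0, -0.194], [-146.6, 211, 60], 1]]}}

```text
time_s: 20.05
position: [409.2, 221.2, 159.6]
eef_rot: [0.0, 0.111, 0.994, 0.001]
force: [-0.7, -0.0, -0.7]
width: 55.6
```

```bash
python3 -c "
from cc import *
a,b=cc('x11',250,130,230,100)
for n,i in(('side',a),('top',b)):
  for c in blobs(i,'bam')[1]:
    r=rect_world(n,c,12)
    if abs(r[2]-97)<45 and r[1]>-100: print(n,r)
"
```

```text
20.15 [409.8 218.2 158.4] [-0.2 -0.1  0.6] 63.60874779515202
side [411.1 216.8  96.8  63.6 -13.3]
```

View pics/x11.png

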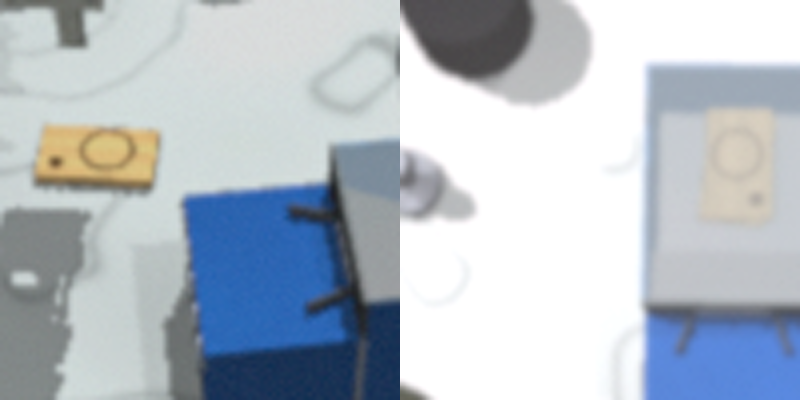

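{"op": "arm_command", "data": {"commands": [[[0, 0, 0], [0, 0, -50], 1], [[0, 0, 0], [0, 0, -95], 1], [[0, 0, 0], [0, 0, -120], 1], [[0, 0, 0], [0, 0, -138], 1], [[0, 0, 0], [0, 0, -150], 1], [[0, 0, 0], [0, 0, -156], 1], [[0, 0, 0], [0, 0, -156], 1]]}}

```text
time_s: 21.02
position: [411.6, 218.0, 3.8]
eef_rot: [0.0, 0.114, 0.994, -0.0]
force: [1.2, -1.4, 0.1]
width: 92.9
```

{"op": "arm_command", "data": {"commands": [[[0, 0, 0], [0, 0, 0], 0.5], [[0, 0, 0], [0, 0, 0], 0.5], [[0, 0, 0], [0, 0, 0], 0.5], [[0, 0, 0], [0, 0, 0], 0.5], [[0, 0, 0], [0, 0, 0], 0.5], [[0, 0, 0], [0, 0, 0], 0.5]]}}

```text
time_s: 21.78
position: [411.6, 218.3, 3.8]
eef_rot: [0.0, 0.114, 0.994, 0.0]
force: [-0.5, 0.8, 5.4]
width: 59.4
```

{"op": "arm_command", "data": {"commands": [[[0, 0, 0], [0, 0, 15], 0.5], [[0, 0, 0], [0, 0, 40], 0.5], [[0, 0, 0], [0, 0, 80], 0.5], [[0, 0, 0], [0, 0, 120], 0.5], [[0, 0, 0], [0, 0, 160], 0.5], [[0, 0, 0], [0, 0, 178], 0.5], [[0, 0, 0], [0, 0, 178], 0.5]]}}

```text
time_s: 22.65
position: [411.8, 218.2, 182.5]
eef_rot: [0.001, 0.114, 0.993, 0.001]
force: [-0.0, 0.2, -0.8]
width: 59.8
```

{"op": "arm_command", "data": {"commands": [[[0, 0, 0.05], [24, -50, 0], 0.5], [[0, 0, 0.1], [48, -100, 0], 0.5], [[0, 0, 0.15], [73, -150, 0], 0.5], [[0, 0, 0.194], [96, -197, 0], 0.5], [[0, 0, 0.194], [102.6, -209.9, 0], 0.5], [[0, 0, 0.194], [102.6, -209.9, -20], 0.5], [[0, 0, 0.194], [102.6, -209.9, -50], 0.5], [[0, 0, 0.194], [102.6, -209.9, -65], 0.5]]}}

```text
time_s: 23.65
position: [512.6, 9.0, 114.5]
eef_rot: [-0.002, 0.016, 1.0, 0.0]
force: [0.9, -0.3, -1.1]
width: 59.8
```

{"op": "arm_command", "data": {"commands": [[[0, 0, 0], [0, 0, -8], 0.5], [[0, 0, 0], [0, 0, -14], 0.5], [[0, 0, 0], [0, 0, -17], 0.5], [[0, 0, 0], [0, 0, -17], 0.5], [[0, 0, 0], [0, 0, -17], 0.5]]}}

```text
time_s: 24.28
position: [514.3, 8.2, 100.0]
eef_rot: [0.0, 0.017, 1.0, 0.0]
force: [0.4, -0.3, -1.2]
width: 59.6
```

{"op": "arm_command", "data": {"commands": [[[0, 0, 0], [0, 0, 0], 0.75], [[0, 0, 0], [0, 0, 0], 0.85], [[0, 0, 0], [0, 0, 0], 0.85], [[0, 0, 0], [0, 0, 20], 0.85], [[0, 0, 0], [0, 0, 50], 0.85], [[0, 0, 0], [-45, 2, 62], 0], [[0, 0, 0], [-80, 3, 62], 0], [[0, 0, 0], [-80, 3, 62], 0]]}}

```text
time_s: 25.28
position: [431.5, 10.9, 162.0]
eef_rot: [-0.001, 0.017, 1.0, -0.0]
force: [1.2, -0.9, 0.3]
width: 53.8
```

```bash
python3 -c "
from cc import *
a,b=cc('x12',270,130,265,140)
print([rect_world('side',c,107) for c in blobs(a,'bam')[1]])"
```

```text
25.375 [434.8  11.3 162. ] [0.5 0.  0.9] 45.45538701816484
[array([ 815.9, -516.4,  126.6,   58.2,   42.8]), array([ 488.5, -195.8,   57.5,   10.1,   80.3]), array([512.9,   5.7,  99.5,  62. ,  -1.8])]
```

View pics/x12.png

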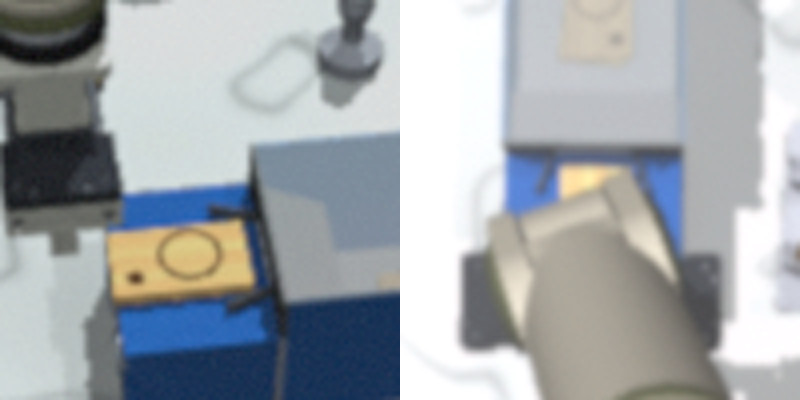

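{"op": "arm_command", "data": {"commands": [[[0, 0, 0], [0, 0, -25], 0], [[0, 0, 0], [0, 0, -50], 0], [[0, 0, 0], [0, 0, -62], 0], [[0, 0, 0], [4, 0, -62], 0], [[0, 0, 0], [16, -0.5, -62], 0], [[0, 0, 0], [28, -1, -62], 0], [[0, 0, 0], [38, -1.3, -62], 0], [[0, 0, 0], [48, -1.7, -62], 0]]}}

```text
time_s: 26.38
position: [482.9, 9.4, 99.9]
eef_rot: [0.0, 0.017, 1.0, 0.0]
force: [-1.0, -0.1, 0.5]
width: 0.3
```

{"op": "arm_command", "data": {"commands": [[[0, 0, 0], [10, -0.4, 0], 0], [[0, 0, 0], [20, -0.7, 0], 0], [[0, 0, 0], [30, -1, 0], 0], [[0, 0, 0], [40, -1.4, 0], 0], [[0, 0, 0], [50, -1.8, 0], 0], [[0, 0, 0], [60, -2, 0], 0], [[0, 0, 0], [70, -2.2, 0], 0], [[0, 0, 0], [76, -2.4, 0], 0]]}}

```text
time_s: 27.38
position: [558.7, 7.1, 99.6]
eef_rot: [0.0, 0.017, 1.0, 0.0]
force: [0.3, -0.6, 0.4]
width: 0.6
```

{"op": "arm_command", "data": {"commands": [[[0, 0, 0], [-10, 0, 25], 0], [[0, 0, 0], [-10, 0, 70], 0], [[0, 0, 0], [-40, 35, 120], 0.5], [[0, 0, 0], [-80, 70, 120], 1], [[0, 0, 0], [-120, 110, 120], 1], [[0, 0, 0], [-140, 150, 120], 1], [[0, 0, 0], [-140, 200, 120], 1], [[0, 0, 0], [-140, 200, 120], 1]]}}

```text
time_s: 28.38
position: [417.7, 211.0, 220.0]
eef_rot: [0.0, 0.014, 1.0, 0.001]
force: [0.3, -1.0, -0.3]
width: 56.0
```

```bash
python3 -c "
from cc import *
a,b=cc('x13',310,150,265,100)"
```

```text
28.475 [417.8 207.1 219.5] [ 0.2 -0.5 -0.4] 63.971416732211004
```

View pics/x13.png

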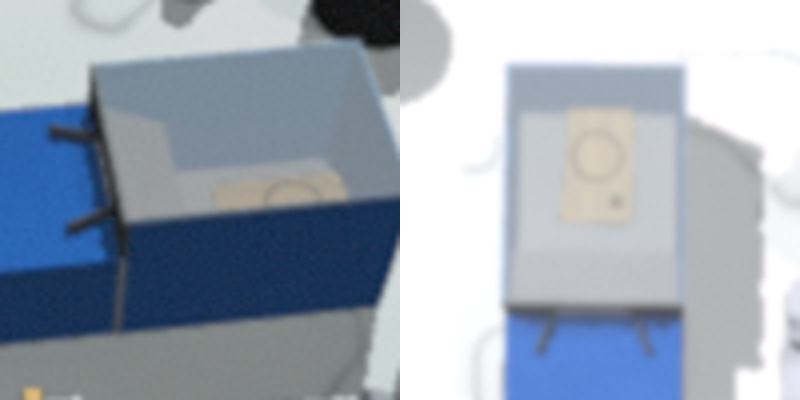

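```bash
python3 - <<'E'
from h import *
a=grab("side","side14");b=grab("top","top14")
np.save("pics/s14.npy",a);np.save("pics/t14.npy",b)
def crop(im,u0,v0,w,h,f):
    b=cv2.resize(cv2.convertScaleAbs(im[v0:v0+h,u0:u0+w,::-1],alpha=1.4),None,fx=f,fy=f,interpolation=cv2.INTER_CUBIC)
    for i in range(0,w,5):
        cv2.line(b,(i*f,0),(i*f,5),(0,255,0),1)
        if i%10==0: cv2.putText(b,str(u0+i),(i*f,14),0,.33,(0,0,255),1)
    for i in range(0,h,5):
        cv2.line(b,(0,i*f),(5,i*f),(0,255,0),1)
        if i%10==0: cv2.putText(b,str(v0+i),(8,i*f+4),0,.33,(0,0,255),1)
    return b
cv2.imwrite("pics/e1.png",crop(a,290,300,90,65,8))
cv2.imwrite("pics/e2.png",crop(b,398,170,46,62,9))
cv2.imwrite("pics/e3.png",np.hstack([crop(a,295,240,40,60,9),crop(b,355,185,40,60,9)]))
E
```

```text
(no output)
```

View pics/top14.png

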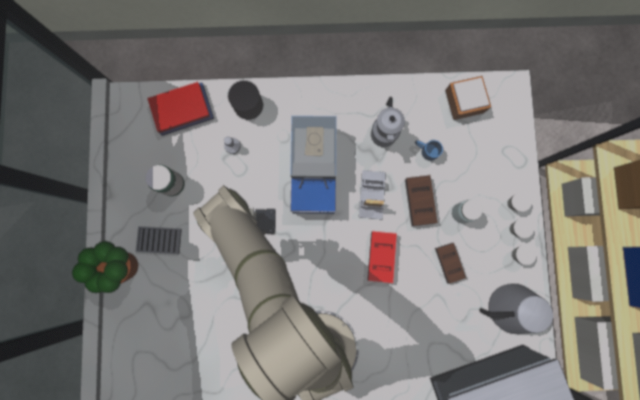

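View pics/e1.png

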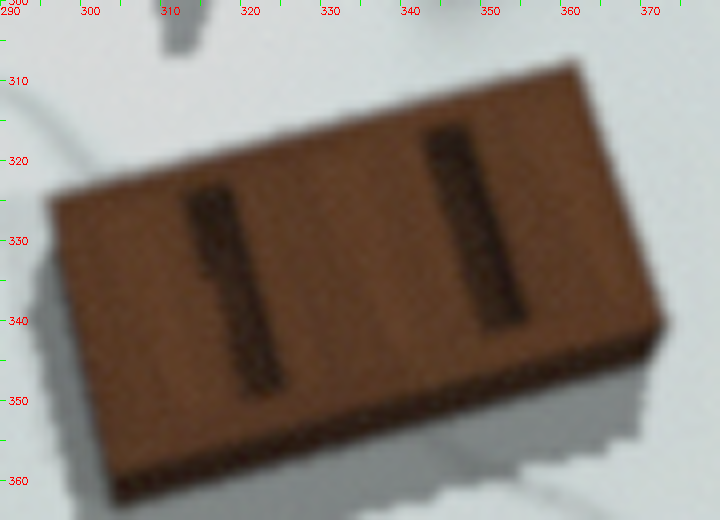

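View pics/e2.png

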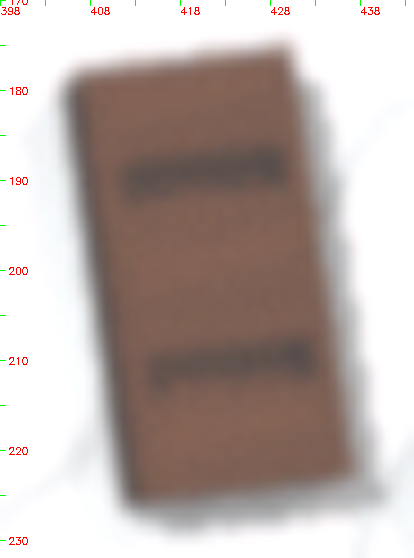

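View pics/e3.png

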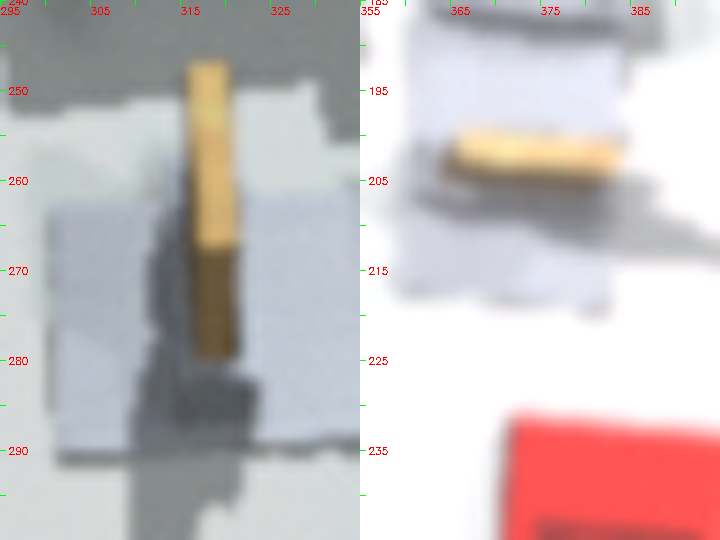

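```bash
python3 - <<'E'
from h import *
H=.5
p=lambda *a:np.array(a)-H
print('clean',tri(p(318.55,257.2),p(374.2,201.6)), plane('side',p(318.55,257.2),106).round(1),plane('top',p(374.2,201.6),106).round(1))
for l,(a,b) in {'clean+y':((318.1,247),(365.3,200.8)),'clean-y':((319.,267.3),(383,202.3))}.items(): print(l,plane('side',p(*a),106).round(1),plane('top',p(*b),106).round(1))
for l,a,b in [('s0',(319.5,336.4),(423.8,210.4)),('s1',(349.4,328.2),(420.55,189.3))]:
    print(l,tri(p(*a),p(*b)),plane('side',p(*a),40).round(1),plane('top',p(*b),40).round(1))
S=[(296.5,325),(362.25,307.75),(372.75,340.25),(304.75,359.4)]
T=[(412.9,225.4),(406.6,178.5),(430.4,175),(437.4,222.8)]
for n,Q in(('side',S),('top',T)):
    P=np.array([plane(n,p(*q),40) for q in Q])[:,:2]; print(n,P.round(1).tolist(),'c',P.mean(0).round(1),'yaw',np.degrees(np.arctan2(*(P[1]-P[0]+P[2]-P[3])[::-1])).round(2), np.linalg.norm(P[1]-P[0]),np.linalg.norm(P[2]-P[1]))
for a in [((316.1,323.6),(323,349.1)),((345.7,316.2),(353.1,340.2))]:
    q=[plane('side',p(*x),40) for x in a]; d=q[0]-q[1]; print('slot',q[0].round(1),q[1].round(1),np.linalg.norm(d),np.degrees(np.arctan2(-d[0],d[1])))
# rack corner reads
for q,z in [((300.5,262),40),((300.8,291),0)]: print(plane('side',p(*q),z))
print(robot.sense()['position'])
E
```

```text
clean (array([ 490.51337516, -191.76765073,  100.47820399]), np.float64(2.2605597602847807)) [ 488.8 -195.   106. ] [ 491.  -191.1  106. ]
clean+y [ 492.8 -165.3  106. ] [ 494.5 -161.7  106. ]
clean-y [ 484.9 -223.3  106. ] [ 487.8 -220.   106. ]
s0 (array([ 462.27195863, -369.33550264,   40.36632031]), np.float64(1.8566238786768887)) [ 461.4 -369.3   40. ] [ 463.2 -369.4   40. ]
s1 (array([ 536.38363059, -362.29670081,   40.33969579]), np.float64(1.454344357636629)) [ 535.7 -362.2   40. ] [ 537.2 -362.4   40. ]
side [[411.4, -332.9], [578.7, -317.5], [583.7, -399.5], [419.1, -414.9]] c [ 498.2 -366.2] yaw 5.3 168.06206804295294 82.15292684700556
top [[412.5, -328.9], [576.6, -316.0], [586.5, -399.6], [419.0, -413.7]] c [ 498.7 -364.6] yaw 4.65 164.57654069232126 84.21746861007458
slot [ 458.6 -337.6   40. ] [ 464.3 -399.5   40. ] 62.21511370105476 5.251948114644674
slot [ 533.3 -331.7   40. ] [ 538.  -391.5   40. ] 59.99818483525187 4.434991760034326
[ 445.45619839 -164.15194481   40.        ]
[ 435.87583177 -228.87299324    0.        ]
[417.99249979 205.93798073 219.4769382 ]
```

{"op": "arm_command", "data": {"commands": [[[0, 0, -0.16], [20, -45, 0], 0.6], [[0, 0, -0.32], [40, -95, 0], 0.6], [[0, 0, -0.48], [55, -145, 0], 0.6], [[0, 0, -0.64], [65, -195, 0], 0.6], [[0, 0, -0.8], [72, -245, 0], 0.6], [[0, 0, -0.96], [72, -295, 0], 0.6], [[0, 0, -1.12], [72, -345, 0], 0.6], [[0, 0, -1.28], [72, -390, 0], 0.6]]}}

```text
time_s: 29.58
position: [488.8, -186.1, 219.7]
eef_rot: [0.0, 0.614, 0.789, -0.0]
force: [0.7, 1.4, -0.3]
width: 55.7
```

{"op": "arm_command", "data": {"commands": [[[0, 0, -0.16], [0, -10, 0], 0.6], [[0, 0, -0.3], [0, -10, 0], 0.6], [[0, 0, -0.382], [0, -10, -20], 0.6], [[0, 0, -0.382], [0, -10, -50], 0.6], [[0, 0, -0.382], [0, -10, -80], 0.6], [[0, 0, -0.382], [0, -10, -95], 0.6], [[0, 0, -0.382], [0, -10, -95], 0.6], [[0, 0, -0.382], [0, -10, -95], 0.6]]}}

```text
time_s: 30.58
position: [490.2, -193.4, 125.4]
eef_rot: [0.0, 0.75, 0.661, 0.0]
force: [-1.1, -0.5, -0.1]
width: 55.6
```

```bash
python3 -c "
from cc import *
a,b=cc('x15',270,190,330,150)
print(robot.sense()['eef_rot'])"
```

```text
30.675 [ 490.4 -193.2  125.6] [-0.7 -0.7 -0.2] 55.94515464837744
[6.53609424e-04 7.49945023e-01 6.61499699e-01 4.28117286e-04]
```

View pics/x15.png

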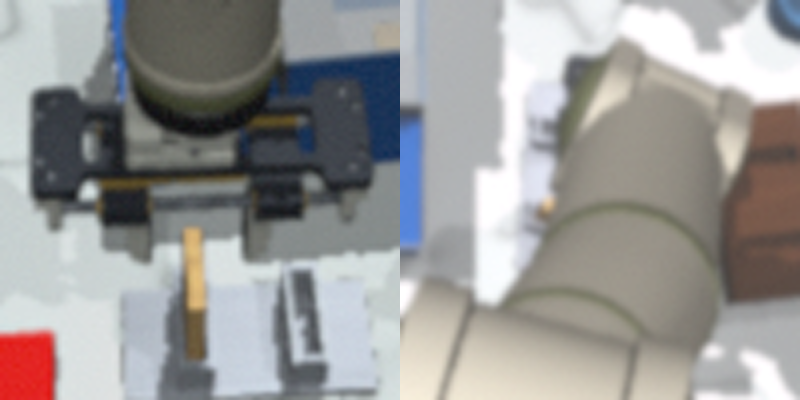

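{"op": "arm_command", "data": {"commands": [[[0, 0, 0], [0, 0, -20], 0.6], [[0, 0, 0], [0, 0, -40], 0.6], [[0, 0, 0], [0, 0, -55], 0.6], [[0, 0, 0], [0, 0, -66], 0.6], [[0, 0, 0], [0, 0, -69], 0.6], [[0, 0, 0], [0, 0, -69], 0.6]]}}

```text
time_s: 31.42
position: [490.0, -193.0, 55.7]
eef_rot: [0.0, 0.75, 0.662, -0.0]
force: [0.3, -0.2, -0.4]
width: 55.6
```

{"op": "arm_command", "data": {"commands": [[[0, 0, 0], [0, 0, 0], 0.3], [[0, 0, 0], [0, 0, 0], 0.2], [[0, 0, 0], [0, 0, 0], 0], [[0, 0, 0], [0, 0, 0], 0], [[0, 0, 0], [0, 0, 0], 0], [[0, 0, 0], [0, 0, 0], 0], [[0, 0, 0], [0, 0, 0], 0]], "squeeze": 25}}

```text
time_s: 32.3
position: [490.0, -192.9, 55.6]
eef_rot: [0.0, 0.75, 0.662, -0.0]
force: [0.7, 0.6, 1.9]
width: 11.5
```

```bash
python3 -c "
from cc import *
a,b=cc('x16',270,190,330,150)
print(robot.sense()['torque'])"
```

```text
32.4 [ 490.  -192.9   55.6] [-0.1  0.4  1.4] 12.06505026606115
[-0.05529678  0.08199599  0.00348601]
```

View pics/x16.png

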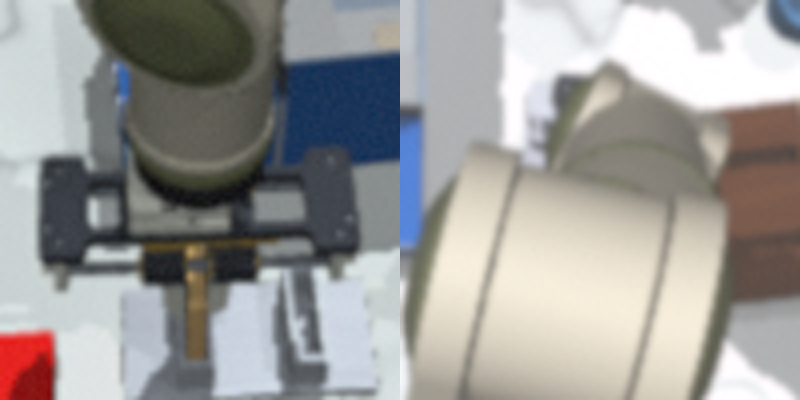

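{"op": "arm_command", "data": {"commands": [[[0, 0, 0], [0, 0, 8], 0], [[0, 0, 0], [0, 0, 16], 0], [[0, 0, 0], [0, 0, 26], 0], [[0, 0, 0], [0, 0, 40], 0], [[0, 0, 0], [0, 0, 60], 0], [[0, 0, 0], [0, 0, 85], 0], [[0, 0, 0], [0, 0, 110], 0], [[0, 0, 0], [0, 0, 110], 0]]}}

```text
time_s: 33.4
position: [490.9, -193.2, 167.9]
eef_rot: [0.002, 0.75, 0.662, 0.001]
force: [0.5, 0.3, -0.5]
width: 11.9
```

```bash
python3 -c "
from cc import *
a,b=cc('x17',270,170,330,150)
print(robot.sense()['torque'])
print(proj('side',[490,-193,6+110]),proj('side',[493.8,-163.2,110+6]),proj('side',[486.2,-222.7,110+6]))"
```

```text
33.5 [ 490.  -192.7  166. ] [-0.5  0.1 -0.3] 11.712379450343162
[-0.06778365  0.1218169  -0.00728112]
[318.44496828 253.93708034] [317.89515316 243.708533  ] [319.00991582 264.54293873]
```

View pics/x17.png

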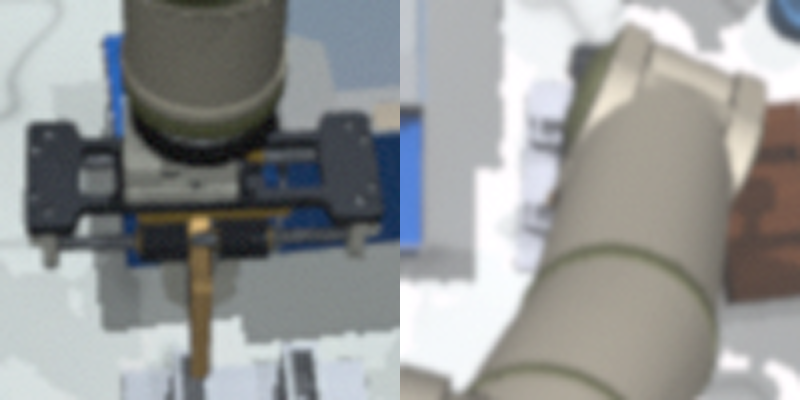

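{"op": "arm_command", "data": {"commands": [[[0, 0, 0.06], [-8, -45, 0], 0], [[0, 0, 0.12], [-16, -90, 0], 0], [[0, 0, 0.18], [-22, -135, 0], 0], [[0, 0, 0.213], [-28.3, -168, 0], 0], [[0, 0, 0.213], [-28.3, -176.2, 0], 0], [[0, 0, 0.213], [-28.3, -176.2, -30], 0], [[0, 0, 0.213], [-28.3, -176.2, -60], 0], [[0, 0, 0.213], [-28.3, -176.2, -60], 0]]}}

```text
time_s: 34.5
position: [460.8, -366.9, 103.4]
eef_rot: [-0.003, 0.675, 0.738, -0.0]
force: [-0.2, 0.0, -0.1]
width: 11.8
```

{"op": "arm_command", "data": {"commands": [[[0, 0, 0], [0, 0, -6], 0], [[0, 0, 0], [0, 0, -6], 0], [[0, 0, 0], [0, 0, -6], 0]]}}

```text
time_s: 34.88
position: [462.0, -369.2, 100.3]
eef_rot: [0.001, 0.675, 0.738, 0.0]
force: [0.5, -0.1, -1.0]
width: 12.1
```

```bash
python3 - <<'E'
from h import *
a=grab("side","side18");s=robot.sense();print(s['position'],s['eef_rot'],s['force'])
u0,v0,w,h,f=290,270,90,75,8
b=cv2.resize(cv2.convertScaleAbs(a[v0:v0+h,u0:u0+w,::-1],alpha=1.6),None,fx=f,fy=f,interpolation=cv2.INTER_CUBIC)
c,sn=np.cos(np.radians(5)),np.sin(np.radians(5))
x,y,z=s['position']; 
for dx in(-6,6):
  for dy in(-30,30):
    p=proj('side',[x+dx*c-dy*sn,y+dx*sn+dy*c,z-49.6]); print(dx,dy,p); q=((p-[u0,v0]+.5)*f).astype(int); cv2.circle(b,tuple(int(t) for t in q),3,(0,255,0),-1)
cv2.imwrite("pics/x18.png",b)
E
```

```text
[ 461.99669546 -369.21836591  100.32486408] [5.34856139e-04 6.75314102e-01 7.37530047e-01 9.08600556e-05] [ 0.30907331 -0.39577931 -0.29557873]
-6 -30 [320.18472865 347.62759841]
-6 30 [313.6513536  322.75868804]
6 -30 [325.21116888 346.26149266]
6 30 [318.49301775 321.50420956]
```

View pics/x18.png

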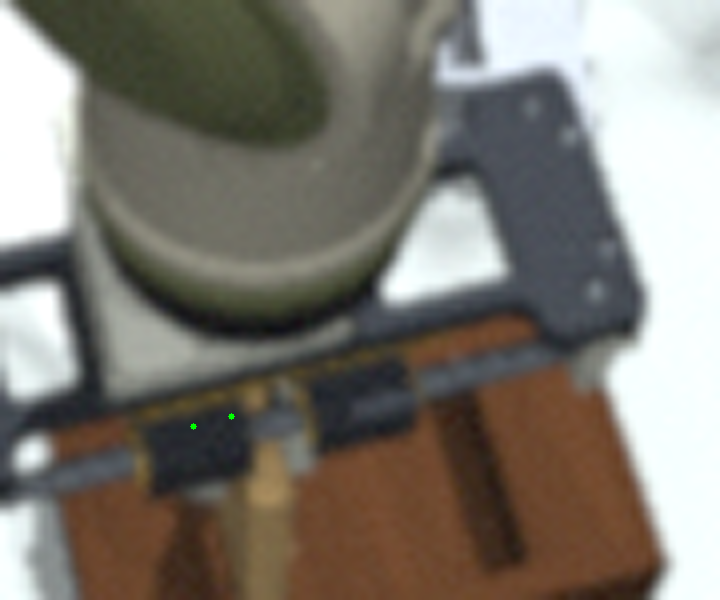

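```bash
python3 - <<'E'
from h import *
a=cv2.imread("pics/side18.png")
u0,v0,w,h,f=300,320,40,45,12
b=cv2.resize(cv2.convertScaleAbs(a[v0:v0+h,u0:u0+w],alpha=1.6),None,fx=f,fy=f,interpolation=cv2.INTER_CUBIC)
def dot(p,col): 
    q=((np.array(p)-[u0,v0]+.5)*f).astype(int); cv2.circle(b,tuple(int(t) for t in q),4,col,-1)
for p in [(320.18,347.63),(325.2,346.26)]: dot(p,(0,255,0))
for p in [(312.9,323.9),(318.25,322.4),(324.9,348),(320.1,349.25)]: dot(p,(255,0,0))
cv2.imwrite("pics/x19.png",b)
E
```

```text
(no output)
```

View pics/x19.png

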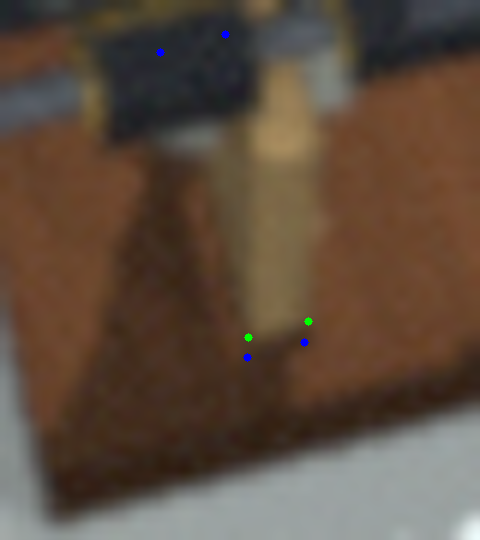

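{"op": "arm_command", "data": {"commands": [[[0, 0, 0], [-0.5, 0, -4], 0], [[0, 0, 0], [-0.5, 0, -8], 0], [[0, 0, 0], [-0.5, 0, -12], 0], [[0, 0, 0], [-0.5, 0, -16], 0], [[0, 0, 0], [-0.5, 0, -18], 0], [[0, 0, 0], [-0.5, 0, -18], 0]]}}

```text
time_s: 35.67
position: [461.1, -369.0, 81.4]
eef_rot: [-0.0, 0.675, 0.738, -0.0]
force: [-0.8, -0.5, -0.5]
width: 11.7
```

```bash
python3 - <<'E'
from h import *
s=robot.sense();print(s['position'],s['force'],s['torque'],s['width'])
a=grab("side","side20")[:,:,::-1]
u0,v0,w,h,f=295,310,60,55,10
cv2.imwrite("pics/x20.png",cv2.resize(cv2.convertScaleAbs(a[v0:v0+h,u0:u0+w],alpha=1.6),None,fx=f,fy=f,interpolation=cv2.INTER_CUBIC))
E
```

```text
[ 461.11390742 -369.01689988   81.39207304] [-0.81087573 -0.52263314 -0.49151048] [-0.0622014   0.0245974  -0.02641358] 11.745490179066739
```

View pics/x20.png

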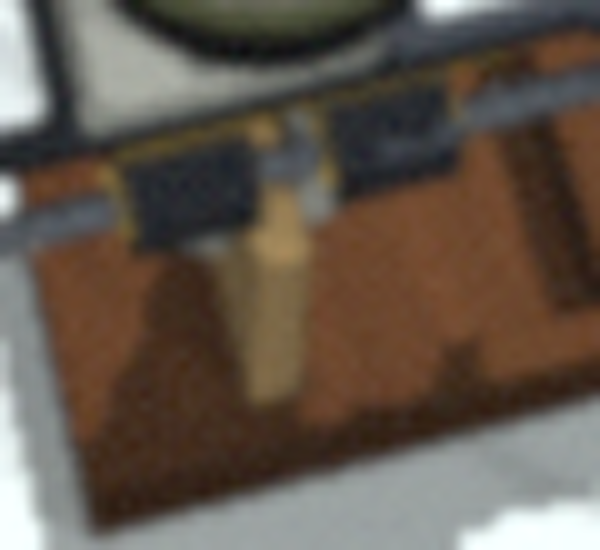

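{"op": "arm_command", "data": {"commands": [[[0, 0, 0], [0, 0, -5], 0], [[0, 0, 0], [0, 0, -10], 0], [[0, 0, 0], [0, 0, -15], 0], [[0, 0, 0], [0, 0, -20], 0], [[0, 0, 0], [0, 0, -24], 0], [[0, 0, 0], [0, 0, -25.5], 0], [[0, 0, 0], [0, 0, -25.5], 0]]}}

```text
time_s: 36.6
position: [461.2, -369.1, 56.1]
eef_rot: [-0.0, 0.675, 0.738, -0.0]
force: [1.2, -0.4, -0.9]
width: 12.0
```

Down freely to the rack depth (TCP 56.1 versus 55.6 at the grasp). Release, then back off.

{"op": "arm_command", "data": {"commands": [[[0, 0, 0], [0, 0, 0], 0.2], [[0, 0, 0], [0, 0, 0], 0.35], [[0, 0, 0], [0, 0, 0], 0.5], [[0, 0, 0], [0, 0, 0], 0.5], [[0, 0, 0], [0, 0, 15], 0.5], [[0, 0, 0], [0, 0, 40], 0.5], [[0, 0, 0], [0, 0, 80], 0.5], [[0, 0, 0], [0, 0, 120], 0.5]]}}

```text
time_s: 37.6
position: [461.0, -369.1, 178.2]
eef_rot: [0.0, 0.675, 0.737, -0.0]
force: [0.4, 0.9, -0.3]
width: 46.7
```

{"op": "arm_command", "data": {"commands": [[[0, 0, 0], [0, 40, 50], 0.5], [[0, 0, 0], [0, 90, 50], 0.5], [[0, 0, 0], [0, 140, 50], 0.5], [[0, 0, 0], [0, 190, 50], 0.5], [[0, 0, 0], [0, 240, 50], 0.5], [[0, 0, 0], [0, 290, 50], 0.5], [[0, 0, 0], [0, 340, 50], 0.5], [[0, 0, 0], [0, 370, 50], 0.5]]}}

```text
time_s: 38.6
position: [461.0, 3.3, 227.1]
eef_rot: [0.0, 0.674, 0.738, 0.001]
force: [-1.3, 0.6, 0.2]
width: 46.2
```

{"op": "arm_command", "data": {"commands": [[[0, 0, 0], [0, 50, 0], 0.5], [[0, 0, 0], [0, 100, 0], 0.5], [[0, 0, 0], [0, 150, 0], 0.5], [[0, 0, 0], [0, 190, 0], 0.5], [[0, 0, 0], [0, 190, 0], 0.5]]}}

```text
time_s: 39.22
position: [461.0, 194.0, 226.9]
eef_rot: [-0.0, 0.674, 0.739, 0.001]
force: [-0.6, 0.3, -0.2]
width: 46.3
```

```bash
python3 - <<'E'
from h import *
a=grab("side","side21");b=grab("top","top21")
f=lambda i,u,v,w=60,h=60:cv2.resize(cv2.convertScaleAbs(i[v:v+h,u:u+w,::-1],alpha=1.5),None,fx=6,fy=6,interpolation=cv2.INTER_CUBIC)
cv2.imwrite("pics/x21.png",np.hstack([f(a,290,300),f(b,390,170)]))
for n,i,z in(('side',a,106),('top',b,106)):
  for c in blobs(i,'bam',15)[1]:
    r=rect_world(n,c,z)
    if 300<r[0]<700 and -450<r[1]<100: print(n,r,cv2.boundingRect(c))
for z in(106,): print([proj(n,[461.4,-369.1,z]).round(1) for n in C])
E
```

```text
side [ 461.7 -372.2   58.1   13.4  -84.6] (315, 315, 11, 26)
top [ 460.8 -360.7   70.8   19.7  -84.5] (415, 205, 22, 8)
[array([319.4, 325.8]), array([428. , 208.4])]
```

View pics/x21.png

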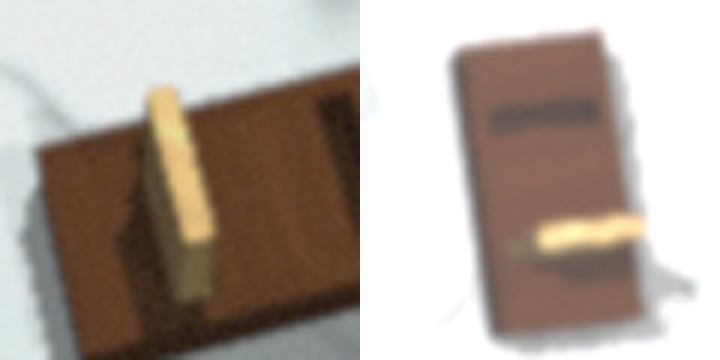

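View pics/side21.png

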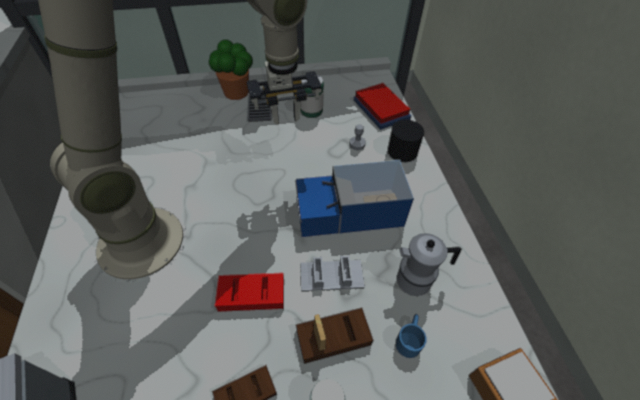

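View pics/top21.png

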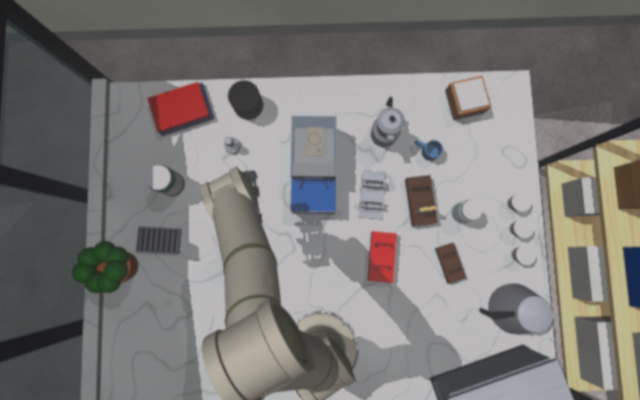

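```bash
python3 -c "
from h import *
print(tri((320.0-.5,327.2-.5),(488/6+390-.5-60+.0+0,0)) if 0 else '')
robot.finish_job(); print(robot.sense()['time_s'])"
```

```text
the job is handed in; nothing more can be done
the job is handed in; nothing more can be done
```

The job is handed in. It took about 39 s of the 210 s allowed.

**Used coasters:** I found three, and no fourth in any view. Each was set on the deposit shelf and pushed through the slot. The last top and side pictures show them stacked flat in the pit, with the shelf and slot empty.

**Clean coaster:** There was one. I pulled it from the rack and stood it in `holder_slot0` of the larger dark walnut holder. I passed over the red holder and the smaller walnut one.
- **Fully home:** The gripper went down without resistance to within 0.5 mm of its height when the coaster stood in the rack.
- **Position:** The side view puts the coaster at about (462, -372), close to the slot I had measured at (461.7, -369.1).

**Everything else:** The other objects look undisturbed in the last pictures, judged by eye only.

**Disagreements:** The two cameras differed by 1 to 4 mm at most points. On the placed coaster, the top-view measurement was about 10 mm off in y. I took that as its mask catching the end face, because the side view and the arm's own reading agreed. I did not measure the coaster's top height separately after placing it.

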